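Set a coil arm to its slope with an angle gauge and hold it

ROBOT

A 6-joint arm with a two-finger parallel gripper is mounted at the origin on the work surface. World frame = base frame: x ahead of the robot, y to its left, z up, the work surface at z = 0. Lengths are in m, angles in rad, forces in N, time in s.
With the tool pointing down it reaches from about 0.325 to 0.775 m from the base axis. Payload 5.5 kg.
Tool frame: the origin (TCP) lies between the finger pads; the fingertips stand 8 mm ahead of it and the grasp point (between the pads) lies 11 mm behind it (tcp_to_tips is the distance from the TCP to the fingertips, in m); z points along the fingers, y is the line along which they close (so a half turn about z gives the same grasp; the last joint's range is limited). The gripper opens to 88 mm and grips with 3 to 60 N. Pads are 20 mm wide; open, the fingers measure 115 mm over their backs; the gripper's body (75 mm by 178 mm) begins 61 mm behind the grasp point.
Start: joints at [-1.314, 0.091, 1.231, -0, 1.82, -0.057], TCP at [0.185, -0.571, 0.207] pointing down, gripper open.
Joint ranges: [-2.87, 2.87], [-0.86, 2.18], [0.17, 2.46], [-1.51, 4.65], [0.06, 2.69], [-2.65, 2.65]. Speed limits (rad/s): [2.57, 2.57, 3.01, 3.14, 3.14, 3.14].

INTERFACE

Orientations are given as a unit quaternion [w, x, y, z].
In Python, from bench import * gives the robot as it stands. Calls block until the motion is done:
- move_to(position, orientation): joint-space move of the TCP to a pose.
- move_l(position, speed=0.15, orientation=None): straight line of the TCP; orientation=None keeps the orientation; speed is the mean speed in m/s.
- movej(angles): joint-space move.
- gripper_open() and close(): open the fingers fully, or close them until they stop; the grip force is fixed at half the most.
- hold(seconds).
- inverse_kinematics(position, orientation): joint angles nearest the present ones, or None.
- state(): the state.
- get_image(name): name is "scene" or "side" or "wrist"; returns a dict with "frame" (400x640x3 uint8, blue, green, red), "depth" (400x640 float32, m along the optical axis (not along the pixel's ray), 0 where there is no reading), "camera_matrix" (3x3 intrinsics, pixels), "view" (4x4, takes a point from world to camera coordinates). Camera axes: x right, y up, looking along -z (the intrinsics and any distortion apply to the point x, -y, -z); pixel columns grow to the right and rows downward; lengths in m; the calibration is good to about 2 mm. A picture is of the moment at which its call begins.
A pose or a line that the arm cannot do raises IKError and nothing moves.
- job_done(): hands the job in; it is judged then, once.
The state is a dict: "time": time; "joint_pos": joint angles; "dq": joint speeds; "joint_torque": joint torques, N m; "ee_pos": TCP position; "ee_rot": TCP orientation; "ft_force": force on the tool from outside, world axes, zero at the start; "moment": the same for the moment, N m; "finger_gap": finger opening in m; "finger_force": force on a finger pad.
Only numpy, scipy, OpenCV 4.12 (cv2) and the standard library are available. Lean on these libraries where they do the work, as an engineer would, in place of code of your own. Each camera call takes 0.05 s, during which the arm holds its last target. There are 200 camera calls.

TASK

Hang the wooden coil arm on the pin of the rough stud post by the hole in its end, about level and pushed home against the collar, then rock its gauge end up on the pin until the gauge's swinging needle settles on the red mark. Let the hole bear on the pin and finish holding the arm there, so that I can drive the second screw. Leave everything else on the bench alone.

Things in the scene. Friction and masses are not known exactly. Their poses are not given: they have to be found in the camera images.
- batten: Coil arm with angle gauge, loose, 0.3 to 0.55 kg: pale wooden batten 340 long (x) x 28 thick (y) x 45 high (z), standing on its 28 mm edge; origin: centre of its underside. Bore near the -x end; 4 mm black rubber cap on the +x end. Yellow round gauge (94 dia, 26 thick, centre x = 108, z = 103) clipped on top. Bare for gripping from x = -120 to 60; centre of mass near x = 32.
- bore (a point): centre of the plain 16 mm bore that runs through the arm's 28 mm thickness (along its y) at x = -145, z = 22.5 of the batten, its mouths ringed in dark grey; a small dark dot 33 mm from it is the pilot hole of the second screw
- grip (a point): point on the top edge of the coil arm, 12 mm from its middle towards the gauge, 157 mm along the arm from the bore and 22.5 mm above the bore's centre: a good place to grip across the 28 mm thickness from above (the round gauge starts 49 mm further along)
- needle (a joint): angle (rad) of the gauge's weighted black needle on its white dial (same on both flat faces): gravity keeps it upright, so it reads 0 with the arm level and +a when the gauge end is raised by a. Pivot at x = 108, z = 103 of the batten, axis its y. Swings at about 3 Hz when disturbed and settles in about 1 s.
- mark (a joint): angle of the red mark on the gauge's bezel, rad, in the same sense as the needle; preset between 0.17 and 0.38, stiff, it stays as set. Needle value = mark value means the needle is on the mark.
- needle_tip (a point): tip of the needle, 40 mm from its pivot, at mid thickness of the gauge
- mark_point (a point): centre of the red mark at 40 mm from the pivot, at mid thickness of the gauge; the mark is a radial red bar 5 mm wide on both faces with a red tab over the yellow rim, always on the rubber-cap side of the dial's top
- post: fixed upright offcut of rough-sawn stud, 45 deep x 95 wide, about 185 high, out of plumb with crooked cut and bark edges, on a plywood foot 130 x 160 x 18. Origin: under the stud, at the bench surface. Its x axis is level and points along the pin into the post, away from the robot; the face with the pin is at x = -22.5.
- pin: fixed level round steel pin, 10 mm diameter, standing 62 mm out of the post along the post's -x, 130 mm above the bench, tip tapered over 6 mm, with a collar (32 mm diameter, 6 thick) at its root, so 56 mm of pin are free. Origin: on the pin's axis, inside the post.
- pin_tip (a point): centre of the pin's free end, 130 mm above the bench
- collar_face (a point): point on the pin's axis in the front face of the collar, 56 mm behind pin_tip; with the coil arm home, the bore's centre is 14 mm in front of it
- ferrule_tray: clear tray with yellow ferrules, 110 x 80 x 35; origin: centre of underside
- pliers: blue-handled pliers lying flat, 165 x 55 x 16; origin: near the pivot, on the bench
- screwdriver: orange screwdriver lying along its x axis
- tape_roll: roll of yellow tape lying flat, 90 mm diameter, 24 high
- pencil: red carpenter's pencil lying along its x axis, 175 x 12 x 7
- screw_box: open carton of brass screws, 90 x 120 x 45
- drill_driver: blue and black cordless drill standing on its battery, about 230 long, 200 high; origin: centre of the battery's underside
- label_carton: small white carton with green prints, 100 x 70 x 60

How it is judged:
On the way, in this order (a step that is already met when the one before it is completed fails the run):
1. the coil arm hangs on the pin by its bore, held about level (within 0.1 rad) and pushed home to within 5 mm of the collar (x of bore in the frame of pin_tip above 0.037 m and y of bore in the frame of pin_tip between -0.007 and 0.007 m and z of bore in the frame of pin_tip between -0.007 and 0.007 m and angle between the y axis of batten and the x axis of post, either way round below 0.12 rad and angle between batten's own z axis and vertical below 0.1 rad), for 0.2 s.
2. rocked on the pin, still home, the needle has settled on the red mark (x of bore in the frame of pin_tip above 0.037 m and y of bore in the frame of pin_tip between -0.007 and 0.007 m and z of bore in the frame of pin_tip between -0.007 and 0.007 m and angle between the y axis of batten and the x axis of post, either way round below 0.12 rad and distance between needle_tip and mark_point below 0.0028 m and velocity of joint needle between -0.25 and 0.25 rad/s), for 0.3 s.
At the end, for the whole second after the job is handed in: Gripper holding the still arm (over 2 N), bore over the pin within 5 mm of the collar, square to it within 0.12 rad and bearing on the pin (over 0.3 N), needle at rest with its tip within 2.8 mm of the middle of the red mark (about 4 degrees), for the last second (all of step 2 and contact force between batten and pin above 0.3 N and contact force between the fingers and batten above 2 N and linear speed of batten below 0.02 m/s and height (world z) of grip above 0.15 m); the arm keeps its last pose, push and grip.
It fails at once if one of the other loose things on the bench is shoved or knocked more than 25 mm (distance of any of ferrule_tray, pliers, screwdriver, tape_roll, pencil, screw_box, drill_driver, label_carton from where it was at the start of the episode above 0.025 m).
It also fails if it takes over 50 s, if anything falls off the work surface, if the arm or the gripper's body presses on something with over 40 N, if the wrist force passes 120 N, or if a joint passes its speed limit or range.

## Working session

There is one attempt and no reset: what is moved stays moved. The work goes in short steps, each a Python script; the robot and the scene stay as the last script left them, time stands still between calls to the robot, and variables do not carry over. Pictures are saved under pics/ and viewed, at most 10 in all, crops included, and the job is handed in when it is done.

```bash
mkdir -p pics; ls
python3 - <<'E'
from bench import *
import cv2,numpy as np
for n in ["scene","side","wrist"]:
    d=get_image(n); cv2.imwrite(f"pics/{n}0.png",d["frame"]); np.savez(f"pics/{n}0.npz",**d)
    V=np.linalg.inv(d["view"]); print(n,V[:3,3].round(3),(-V[:3,2]).round(3),[k for k in d])
print(state())
E
```

```text
pics
scene [ 1.589 -0.38   0.783] [-0.796  0.275 -0.539] ['frame', 'depth', 'camera_matrix', 'view']
side [0.309 0.734 0.705] [ 0.232 -0.776 -0.587] ['frame', 'depth', 'camera_matrix', 'view']
wrist [ 0.252 -0.549  0.384] [-0.244 -0.077 -0.967] ['frame', 'depth', 'camera_matrix', 'view']
{'time': 0.15, 'joint_pos': array([-1.31372561e+00,  9.17218413e-02,  1.23159599e+00, -9.63976476e-07,
        1.81975968e+00, -5.67025857e-02]), 'dq': array([ 0.00094898, -0.00452234, -0.00281106,  0.000405  , -0.00054218,
       -0.00035313]), 'joint_torque': array([ 2.27281133e-03, -4.47044992e+01, -4.06907308e+01,  6.99116942e-02,
        2.74950836e-02, -1.22710435e-04]), 'ee_pos': array([ 0.18512805, -0.57048443,  0.20585261]), 'ee_rot': array([-7.38658246e-04,  9.87718257e-01,  1.56243699e-01, -7.47199376e-05]), 'ft_force': array([ 0.13452247, -0.21724244,  0.66122191]), 'moment': array([-0.02439186, -0.02886157, -0.04707933]), 'finger_force': 0.0, 'finger_gap': 0.0878859327402336}
```

View pics/scene0.png

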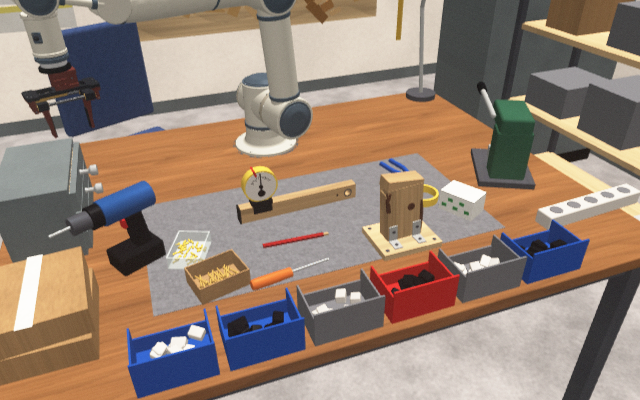

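View pics/side0.png

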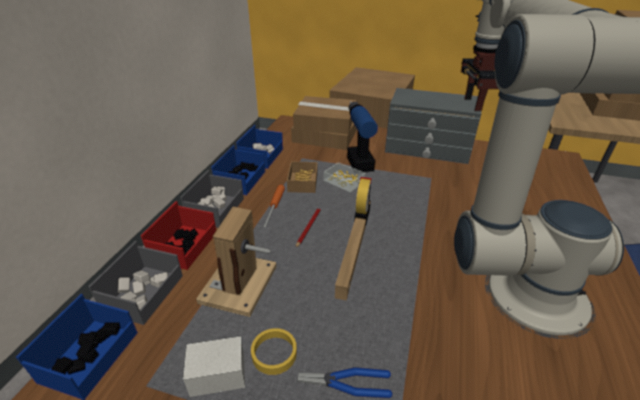

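The scene picture shows the arm with its bore at about (347,190) and its gauge at (260,185). The post is at (402,215) with its pin hidden behind it. In the side picture the pin runs from about (245,246) to (270,250), and the arm from (343,290) to (362,205). Next I measure from depth.

```bash
cat > h.py <<'E'
import numpy as np,cv2
def cloud(d):
    K=d["camera_matrix"];h,w=d["depth"].shape
    u,v=np.meshgrid(np.arange(w),np.arange(h));z=d["depth"]
    P=np.stack([(u-K[0,2])/K[0,0]*z,-(v-K[1,2])/K[1,1]*z,-z,np.ones_like(z)],-1)@np.linalg.inv(d["view"]).T
    P=P[...,:3]; P[z==0]=np.nan; return P
def proj(d,X):
    X=np.atleast_2d(X);c=(np.c_[X,np.ones(len(X))]@d["view"].T)[:,:3]*[1,-1,-1]
    p=c@d["camera_matrix"].T; return p[:,:2]/p[:,2:]
def ray(d,u,v):
    Vi=np.linalg.inv(d["view"]);K=d["camera_matrix"]
    r=Vi[:3,:3]@np.array([(u-K[0,2])/K[0,0],-(v-K[1,2])/K[1,1],-1]);return Vi[:3,3],r
E
python3 - <<'E'
from h import *
S=np.load("pics/side0.npz");C=np.load("pics/scene0.npz")
for n,d,box in(("side",S,(330,370,180,300)),("scene",C,(235,360,165,225))):
    P=cloud(d);a,b,c,e=box;Q=P[c:e,a:b].reshape(-1,3)
    q=Q[(Q[:,2]>.039)&(Q[:,2]<.052)]
    top=q; r=cv2.minAreaRect((top[:,:2]*1000).astype(np.float32)); print(n,len(top),r,np.median(top[:,2]))
    f=cv2.boxPoints(r);print(f.round(1))
P=cloud(S)
for v in range(240,256): print(v,[tuple((P[v,u]*1000).round().astype(int)) if np.isfinite(P[v,u,0]) else None for u in range(246,276,4)])
d=S["frame"][195:315,190:390];e=C["frame"][150:230,230:370]
im=np.vstack([cv2.resize(d,(700,420),interpolation=2)[120:300],cv2.resize(e,(700,400),interpolation=2)])
cv2.imwrite("pics/crop1.png",im)
E
```

```text
side 872 ((438.6893615722656, -23.337615966796875), (31.194232940673828, 341.18865966796875), 1.4813371896743774) 0.044851039852553454
[[ 418.7  146.8]
 [ 427.5 -194.3]
 [ 458.7 -193.5]
 [ 449.9  147.6]]
scene 730 ((445.8797912597656, -25.887191772460938), (39.943023681640625, 344.8743591308594), 2.103663206100464) 0.04267640891369928
[[ 419.6  145.7]
 [ 432.3 -198.9]
 [ 472.2 -197.5]
 [ 459.5  147.2]]
240 [(np.int64(641), np.int64(167), np.int64(145)), (np.int64(647), np.int64(140), np.int64(120)), (np.int64(649), np.int64(119), np.int64(103)), (np.int64(696), np.int64(11), np.int64(0)), (np.int64(685), np.int64(9), np.int64(1)), (np.int64(674), np.int64(7), np.int64(2)), (np.int64(664), np.int64(4), np.int64(2)), (np.int64(654), np.int64(-1), np.int64(1))]
241 [(np.int64(642), np.int64(166), np.int64(141)), (np.int64(647), np.int64(141), np.int64(119)), (np.int64(648), np.int64(121), np.int64(101)), (np.int64(695), np.int64(15), np.int64(0)), (np.int64(684), np.int64(11), np.int64(0)), (np.int64(674), np.int64(9), np.int64(1)), (np.int64(663), np.int64(6), np.int64(0)), (np.int64(6
[... 4501 characters left out ...]
4(165), np.int64(101)), (np.int64(649), np.int64(146), np.int64(83)), (np.int64(649), np.int64(127), np.int64(66)), (np.int64(674), np.int64(62), np.int64(0)), (np.int64(663), np.int64(61), np.int64(2)), (np.int64(654), np.int64(56), np.int64(1)), (np.int64(642), np.int64(56), np.int64(4)), (np.int64(635), np.int64(49), np.int64(-1))]
255 [(np.int64(648), np.int64(166), np.int64(98)), (np.int64(649), np.int64(146), np.int64(80)), (np.int64(647), np.int64(130), np.int64(66)), (np.int64(672), np.int64(66), np.int64(1)), (np.int64(661), np.int64(65), np.int64(4)), (np.int64(653), np.int64(59), np.int64(0)), (np.int64(642), np.int64(57), np.int64(1)), (np.int64(633), np.int64(52), np.int64(-1))]
```

View pics/crop1.png

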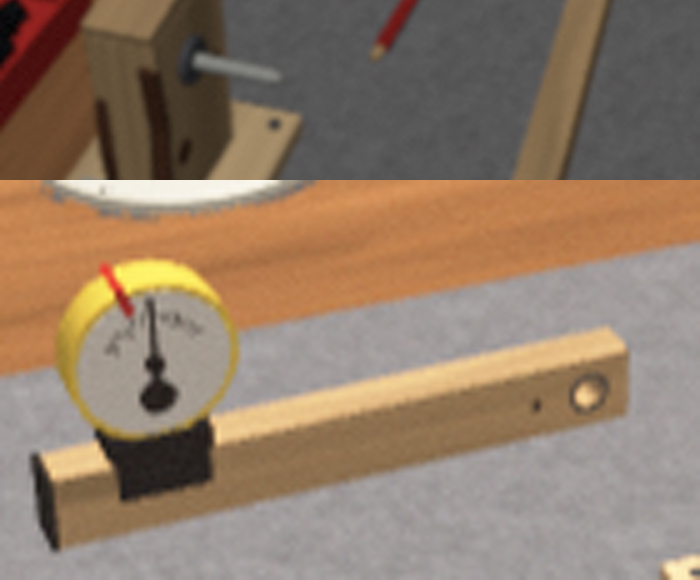

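The crop shows the pin clear of the post, the bore at scene pixel ≈(347.6,191.8), and the red mark left of the needle, towards the cap. Next I fit the pose of each and hover for a wrist view.

```bash
cat > est.py <<'E'
from h import *
def pin_side(S,P):
    m=(np.abs(P[...,2]-.129)<.009)&(P[...,0]<.634)&(P[...,0]>.57)&(np.abs(P[...,1]-.173)<.015)
    return m
E
python3 - <<'E'
from bench import *
from est import *
S=np.load("pics/side0.npz");C=np.load("pics/scene0.npz")
P=cloud(S);m=pin_side(S,P);v,u=np.nonzero(m);print(len(u),u.min(),u.max())
# centreline pixels -> plane z=.13
X=[]
for c in range(u.min(),u.max()+1):
    o,r=ray(S,c,v[u==c].mean()) if (u==c).any() else (None,None)
    if o is None: continue
    X.append((o+r*(.130-o[2])/r[2]))
X=np.array(X);k=np.polyfit(X[:,0],X[:,1],1);print("pin y=",k,np.polyval(k,[.59,.63]),X[:,0].min(),X[:,0].max(), "depth mean",P[m].mean(0), np.polyfit(P[m][:,0],P[m][:,1],1))
# post face
f=(P[...,2]>.03)&(P[...,2]<.17)&(P[...,0]>.63)&(P[...,0]<.66)&(P[...,1]>.12)&(P[...,1]<.215)
F=P[f];A=np.c_[F[:,1:]-[.171,.13],np.ones(len(F))];print("face",np.linalg.lstsq(A,F[:,0],rcond=None)[0],len(F))
# bore on +x face of the batten
o,r=ray(C,347.6,191.8);print("bore(front face, z=.0225)",o+r*(.0225-o[2])/r[2])
o,r=ray(C,336.8,194.6);print("pilot",o+r*(.0225-o[2])/r[2])
print(C["camera_matrix"],S["camera_matrix"][0,0])
move_to([.53,.06,.27],[0,.70711,.70711,0])
d=get_image("wrist");cv2.imwrite("pics/w1.png",d["frame"]);np.savez("pics/w1.npz",**d);s=state();print(s["time"],s["joint_pos"],s["ee_pos"],s["ft_force"])
print(proj(d,[[.58,.17,.13],[.435,.1216,.045]]))
E
```

```text
96 249 270
pin y= [0.01388875 0.16223795] [0.17043232 0.17098787] 0.5853506992868933 0.6335337800917782 depth mean [0.60956153 0.17287897 0.1322154 ] [0.0143339  0.16414157]
face [0.02580189 0.00104587 0.64764092] 1128
bore(front face, z=.0225) [0.45126293 0.12233309 0.0225    ]
pilot [0.45400966 0.08786799 0.0225    ]
[[507.86480314   0.         311.37786941]
 [  0.         507.86480314 202.03035396]
 [  0.           0.           1.        ]] 393.0598154001015
2.7583 [ 4.75538559e-02 -6.56082070e-02  1.27631493e+00 -1.58480313e-04
  1.93110016e+00  4.89408362e-02] [0.53010249 0.05921169 0.26986103] [0.31904603 0.44706379 0.3239921 ]
[[369.3664591   71.02194905]
 [238.58305669 122.91172258]]
```

View pics/w1.png

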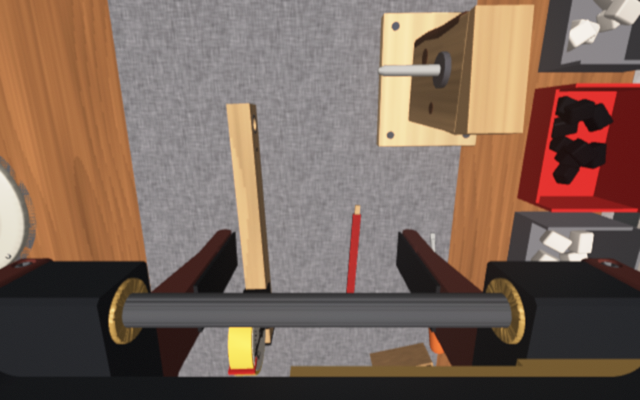

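The wrist picture shows the pin from its tip at (380,70) to the collar at (440,70). The arm's top edge runs from (240,104) to (255,290), with the gauge at (243,350). Next I refine from this view and grasp.

Run:
```python
from bench import *
from est import *
d=np.load("pics/w1.npz");P=cloud(d)
m=(np.abs(P[...,2]-.13)<.01)&(P[...,0]<.634)&(P[...,0]>.57)&(np.abs(P[...,1]-.17)<.02)
v,u=np.nonzero(m);X=[]
for c in np.unique(u):
    o,r=ray(d,c,v[u==c].mean());X.append(o+r*(.130-o[2])/r[2])
X=np.array(X);k=np.polyfit(X[:,0],X[:,1],1);print("pin",k,np.polyval(k,[.586,.63]),X[:,0].min())
m=(np.abs(P[...,2]-.045)<.007)&(np.abs(P[...,0]-.44)<.035)&(P[...,1]>-.03);m[285:]=0
v,u=np.nonzero(m);X=[]
for c in np.unique(v):
    if (v==c).sum()>8:
        o,r=ray(d,u[v==c].mean(),c);X.append(o+r*(.045-o[2])/r[2])
X=np.array(X);k=np.polyfit(X[:,1],X[:,0],1);print("batten x(y)",k,np.polyval(k,[.1216,0,-.0353]),"end y",X[:,1].max(),"width px",len(v)/len(X))
xg=np.polyval(k,-.035);th=np.arctan(-k[0])  # batten dir
yaw=np.arctan(-k[0])
print(xg,yaw)
from scipy.spatial.transform import Rotation as R
q=(R.from_euler("z",yaw)*R.from_quat([.70711,.70711,0,0])).as_quat();q=[q[3],*q[:3]]
g=np.array([xg,-.035,.020])
move_to(g+[0,0,.10],q); move_l(g,.12); close()
s=state();print(s["time"],s["ee_pos"],s["finger_gap"],s["finger_force"],s["ft_force"])
```

```text
pin [0.01719147 0.15981651] [0.16989071 0.17064714] 0.5880366661585646
batten x(y) [-0.03661331  0.44097165] [0.43651947 0.44097165 0.4422641 ] end y 0.14383535568986583 width px 22.955555555555556
0.44225311472991724 0.03659696103064268
5.5 [ 0.44191622 -0.03505079  0.01998188] 0.02775573860341264 29.985052049160004 [-2.98830818 -0.40012599  0.81204146]
```

```bash
cat >> est.py <<'E'
from scipy.spatial.transform import Rotation as R
YAW=.0155
def quat(yaw=YAW,a=0.,pitch=0.):
    q=(R.from_euler("z",yaw)*R.from_euler("x",-a)*R.from_quat([.70711,.70711,0,0])).as_quat();return np.array([q[3],*q[:3]])
E
python3 - <<'E'
from bench import *
from est import *
s=state();g=s["ee_pos"]
move_l([g[0],g[1],.1275],.15)
move_l([.522,.013,.1275],.15,quat())
hold(.8)
s=state();print(s["time"],s["ee_pos"],s["finger_gap"],s["finger_force"],s["ft_force"],s["moment"])
a=get_image("side");b=get_image("scene")
np.savez("pics/side2.npz",**a);np.savez("pics/scene2.npz",**b)
B=[.522-.0024,.170,.130];print(proj(a,[B,[.586,.17,.13]]),proj(b,[B]))
x,y=proj(b,[B])[0].astype(int);xa,ya=proj(a,[B])[0].astype(int)
print(x,y,xa,ya)
im=np.vstack([cv2.resize(a["frame"][ya-25:ya+25,xa-50:xa+50],(800,400)[:2],interpolation=2)[:300],cv2.resize(b["frame"][y-40:y+20,x-140:x+20],(800,300),interpolation=2)])
cv2.imwrite("pics/c2.png",im)
P=cloud(a);m=(P[...,2]>.142)&(P[...,2]<.165)&(np.abs(P[...,0]-.522)<.04)&(P[...,1]<.22)&(P[...,1]>.06)
Q=P[m];A=np.c_[Q[:,1]-.17,Q[:,0]-.52,np.ones(len(Q))];print(len(Q),Q.mean(0),np.linalg.lstsq(A,Q[:,2],rcond=None)[0],cv2.minAreaRect((Q[:,:2]*1000).astype(np.float32)),Q[:,1].max())
E
```

```text
7.9417 [0.5219987 0.0130163 0.1274777] 0.027746909089816894 29.949879348278046 [-0.26871172  0.56704797 -5.6367793 ] [ 0.05852313 -0.06104445  0.02787488]
[[299.2868944  257.5060026 ]
 [269.87376255 251.1727838 ]] [[374.93443523 166.43765703]]
374 166 299 257
653 [0.51699373 0.13586278 0.15212052] [-0.00629895  0.08268133  0.15215405] ((518.4981079101562, 127.778076171875), (28.75971221923828, 135.37271118164062), 0.7330541610717773) 0.19531700148311226
```

View pics/c2.png

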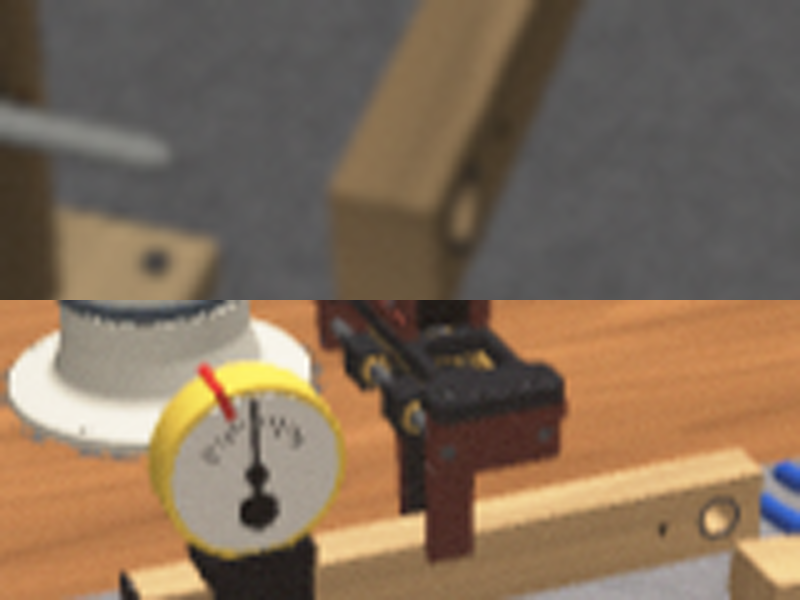

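The crop shows both mouths of the bore: side ≈(306.6,257.5) on the near face, scene ≈(377.2,169.0) on the far face. The arm is held level. I triangulate the bore from these.

Run:
```python
from est import *
from scipy.optimize import least_squares
a=np.load("pics/side2.npz");b=np.load("pics/scene2.npz")
n=np.array([1,YAW,0])*.014
f=lambda B:np.r_[proj(a,[B-n])[0]-[306.6,257.5],proj(b,[B+n])[0]-[377.2,169.0]]
r=least_squares(f,[.52,.17,.13]);print(r.x,r.fun)
# mark / needle from the scene: fit angles, pivot
B=r.x
ex=np.array([YAW,-1,0]);
piv=B+ex*.253+np.array([0,0,.0805])+n/.014*.013
for t in(0,.2,.25,.3,.35): # in crop pixels
    p=proj(b,[piv+(.040*(np.sin(t)*ex+np.array([0,0,np.cos(t)])))])[0];print(t,(p-[234,126])*5+[0,300])
print((proj(b,[piv])[0]-[234,126])*5+[0,300])
# pin tip in the side pic
for X in([.586,.170,.13],[.586,.1705,.13],[.63,.1707,.13]): print(((proj(a,[X])[0])-[249,232])*8)
```

```text
[0.51924357 0.1679104  0.13084624] [-0.46859316  0.37281536 -0.635404   -0.41677592]
0 [245.66805713 388.6414963 ]
0.2 [229.8044578  393.04971422]
0.25 [225.93395093 394.61025877]
0.3 [222.12232768 396.3469926 ]
0.35 [218.37972234 398.25542944]
[249.76202123 463.42925858]
[166.99010043 153.38227038]
[166.26920478 154.61022793]
[ 14.67793987 122.49999679]
```

Run:
```python
from bench import *
from est import *
y0,z=.0148,.1272
pos=lambda x:[x,y0+YAW*(x-.522),z]
move_l(pos(.522),.05);hold(.3);f0=state()["ft_force"];print(f0)
move_l(pos(.568),.1)
x=.568
while x<.6295:
    x+=.004;move_l(pos(x),.06);s=state();f=s["ft_force"]-f0
    print(round(x,4),s["ee_pos"].round(4),f.round(2),s["finger_force"].round(1))
    if abs(f).max()>6: break
print(s["time"])
```

```text
[ 0.83293002  0.64008538 -4.64166806]Traceback (most recent call last):
  File "<stdin>", line 10, in <module>
AttributeError: 'float' object has no attribute 'round'
```

Run:
```python
from bench import *
from est import *
y0,z=.0148,.1272
pos=lambda x:[x,y0+YAW*(x-.522),z]
f0=np.array([.3,.6,-5.0]);x=.572
while x<.6295:
    x+=.004;move_l(pos(x),.06);s=state();f=s["ft_force"]-f0
    print(round(x,4),s["ee_pos"].round(4),f.round(2),s["moment"].round(2))
    if abs(f).max()>6: break
print(s["time"])
```

```text
0.576 [0.5761 0.0156 0.1272] [-0.95 -0.98  0.47] [ 0.05 -0.12 -0.05]
0.58 [0.5802 0.0157 0.1271] [-0.76  0.32 -0.28] [ 0.12 -0.08 -0.02]
0.584 [0.5842 0.0158 0.1271] [-0.31 -0.91 -0.05] [ 0.1  -0.08 -0.01]
0.588 [0.5881 0.0158 0.1271] [ 0.36 -0.95  0.81] [ 0.06 -0.07  0.01]
0.592 [0.5922 0.0159 0.1271] [-0.26 -0.84  0.31] [ 0.05 -0.08 -0.01]
0.596 [0.5962 0.0159 0.1272] [-0.62 -0.22 -0.58] [ 0.05 -0.08 -0.05]
0.6 [0.6001 0.016  0.1271] [-0.64  0.31  0.33] [ 0.12 -0.03 -0.  ]
0.604 [0.6041 0.0161 0.1271] [-1.   -0.3   0.17] [ 0.03 -0.09  0.01]
0.608 [0.6081 0.0161 0.1271] [-0.14 -0.07 -0.27] [ 0.13 -0.1  -0.02]
0.612 [0.6121 0.0162 0.1271] [ 0.36 -0.82  0.96] [ 0.06 -0.04 -0.02]
0.616 [0.6162 0.0162 0.1271] [ 0.11 -0.61 -0.69] [0.06 0.   0.01]
0.62 [0.6201 0.0163 0.1271] [-0.05 -0.5  -0.91] [ 0.09 -0.06  0.03]
0.624 [0.6242 0.0164 0.1271] [-0.01 -0.28  0.37] [ 0.07 -0.05 -0.01]
0.628 [0.6281 0.0164 0.1271] [-0.49 -0.68  0.35] [ 0.07 -0.08 -0.01]
0.632 [0.6319 0.0165 0.127 ] [-0.77 -0.66  0.45] [0.13 0.07 0.12]
13.2
```

```bash
cat >> est.py <<'E'
def avg(b,n=8):
    F=[];M=[]
    for _ in range(n): b.hold(.03);s=b.state();F.append(s["ft_force"]);M.append(s["moment"])
    return np.mean(F,0),np.mean(M,0)
E
python3 - <<'E'
import bench
from bench import *
from est import *
p=state()["ee_pos"].copy();p[:]=[.632,.0165,.1271]
F0,M0=avg(bench);print(F0,M0)
d=np.array([1,YAW,0])
for i in range(6):
    p=p+.001*d;move_l(p,.02);F,M=avg(bench,4);print("x",p[0],(F-F0).round(2),(M-M0).round(3))
    if abs(F-F0)[0]>2.5: break
p=p-.001*d;move_l(p,.02);F0,M0=avg(bench,8);print("back",F0,M0)
for i in range(10):
    p[2]-=.0007;move_l(p,.02);F,M=avg(bench,6);print("z",p[2].round(4),(F-F0).round(2),(M-M0).round(3))
    if (F-F0)[2]>1.2: break
s=state();print(s["time"],s["ee_pos"],s["finger_force"])
E
```

```text
[-0.49700653 -0.32194938 -5.04128281] [0.07581989 0.04590562 0.12289081]
x 0.633 [-2.02 -0.51 -0.04] [-0.085  0.333  0.209]
x 0.634 [-3.68 -1.08  0.3 ] [-0.269  0.661  0.478]
back [-3.37922063 -1.021865   -4.76489879] [-0.19624329  0.49884878  0.43836073]
z 0.1264 [-0.11 -0.5   0.57] [ 0.031 -0.009  0.007]
z 0.1257 [0.92 0.04 0.7 ] [ 0.183 -0.176 -0.118]
z 0.125 [1.97 0.57 0.45] [ 0.37  -0.306 -0.213]
z 0.1243 [2.31 0.87 0.81] [ 0.413 -0.378 -0.267]
z 0.1236 [2.21 1.21 0.57] [ 0.385 -0.404 -0.299]
z 0.1229 [2.32 0.85 0.63] [ 0.358 -0.382 -0.268]
z 0.1222 [2.28 0.9  0.31] [ 0.325 -0.383 -0.269]
z 0.1215 [1.75 0.76 0.4 ] [ 0.367 -0.364 -0.258]
z 0.1208 [2.29 1.18 0.71] [ 0.362 -0.355 -0.26 ]
z 0.1201 [2.05 0.72 0.71] [ 0.332 -0.36  -0.258]
19.25 [0.63300077 0.01650238 0.12010955] 29.964992702007294
```

```bash
cat >> est.py <<'E'
def arc(b,B,off0,a):  # TCP pose after raising the gauge end by a about the pin axis through B
    Rz=R.from_euler("z",YAW);r=Rz*R.from_euler("x",-a)*Rz.inv()
    return B+r.apply(off0)
E
python3 - <<'E'
import bench
from bench import *
from est import *
p=np.array([.633,.0165,.1201]);B=np.array([.630,.171,.127])
for a in np.arange(.055,.331,.055):
    move_l(arc(bench,B,p-B,a),.06,quat(a=a))
    F,M=avg(bench,2);print(round(a,3),F.round(2),M.round(2))
hold(1.0);s=state();print(s["time"],s["ee_pos"],s["finger_gap"],s["finger_force"])
b=get_image("scene");np.savez("pics/scene3.npz",**b);a=get_image("side");np.savez("pics/side3.npz",**a)
ex=np.array([YAW,-1,0])
t=.3;X=np.cos(t)*ex+[0,0,np.sin(t)];Z=np.array([0,0,np.cos(t)])-np.sin(t)*ex
piv=np.array([.628,.1705,.127])+.253*X+.0805*Z+[.013,0,0];u=proj(b,[piv])[0];print(u)
x,y=u.astype(int);c=b["frame"][y-28:y+22,x-25:x+25];print(x,y)
xa,ya=proj(a,[[.6,.17,.13]])[0].astype(int)
cv2.imwrite("pics/c3.png",np.hstack([cv2.resize(c,(500,500),interpolation=2),cv2.resize(a["frame"][ya-50:ya+50,xa-30:xa+30],(300,500),interpolation=2)]))
E
```

```text
0.055 [-1.21  0.97 -4.77] [0.31 0.08 0.18]
0.11 [-1.29  0.13 -5.15] [0.32 0.18 0.13]
0.165 [-1.83  0.78 -5.55] [0.4  0.19 0.15]
0.22 [-0.8   0.62 -5.27] [0.48 0.25 0.11]
0.275 [-1.75  0.65 -5.48] [0.51 0.29 0.13]
0.33 [-2.08 -1.17 -5.88] [0.41 0.25 0.09]
22.4 [0.63290939 0.0225901  0.17054568] 0.02799928948053708 29.992584586143494
[313.29060793 149.86471056]
313 149
```

View pics/c3.png

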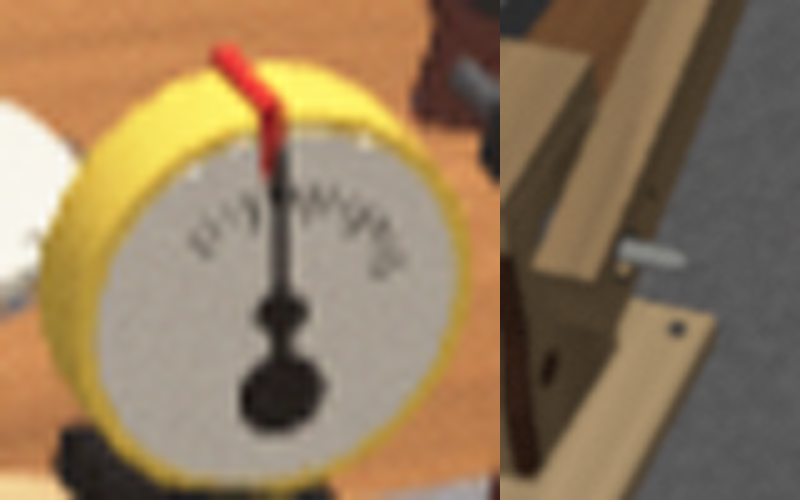

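The dial shows the needle (x≈281) just short of the red bar's centre (x≈272 at 40 mm radius), so about 0.055 rad more is needed. In the side view the bore hangs on the pin, with a gap visible below the pin. Next I rock further, then check the bearing force against a free baseline.

Run:
```python
import bench
from bench import *
from est import *
p=np.array([.633,.0165,.1201]);B=np.array([.630,.171,.127])
a=.395
t=arc(bench,B,p-B,a);move_l(t,.04,quat(a=a));print(state()["ee_pos"],avg(bench,10))
for dz in (.0015,.003,.0015,0,-.001,-.002,-.003):
    move_l(t+[0,0,dz],.03);F,M=avg(bench,10);print(dz,F.round(2),M.round(3))
hold(.8);s=state();print(s["time"],s["ee_pos"],s["finger_gap"],s["finger_force"])
b=get_image("scene");np.savez("pics/scene4.npz",**b);a=get_image("side");np.savez("pics/side4.npz",**a)
x,y=313,146;c=b["frame"][y-28:y+22,x-25:x+25]
xa,ya=proj(a,[[.6,.17,.13]])[0].astype(int)
cv2.imwrite("pics/c4.png",np.hstack([cv2.resize(c,(500,500),interpolation=2),cv2.resize(a["frame"][ya-50:ya+50,xa-30:xa+30],(300,500),interpolation=2)]))
```

```text
[0.63295332 0.02588097 0.18019168] (array([-1.76186317, -0.0137577 , -5.06254949]), array([0.51402935, 0.31546346, 0.09209548]))
0.0015 [-1.6  -0.4  -5.29] [0.447 0.308 0.093]
0.003 [-1.78 -0.44 -5.41] [0.466 0.28  0.096]
0.0015 [-1.83 -0.77 -4.  ] [0.444 0.312 0.097]
0 [-1.62  0.27 -4.33] [0.675 0.255 0.104]
-0.001 [-1.58 -0.85 -3.  ] [0.495 0.26  0.086]
-0.002 [-1.68 -3.62 -2.18] [-0.09   0.264  0.052]
-0.003 [-1.81 -5.35 -1.44] [-0.452  0.271  0.068]
28.1167 [0.63295275 0.0250437  0.17750156] 0.027718510833676494 29.98131662607193
```

View pics/c4.png

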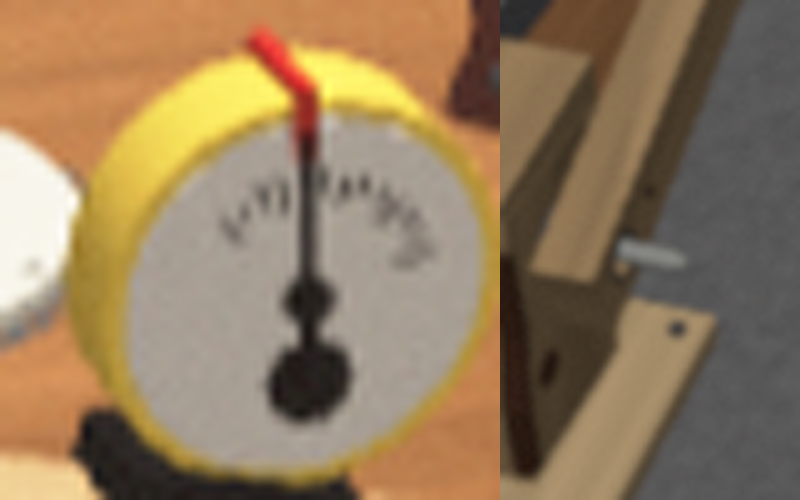

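The needle (x≈307) now lies on the middle of the red bar (x≈307). The bore bears on the pin with several newtons and the arm touches the collar.

Run:
```python
import bench
from bench import *
from est import *
hold(.5);print(avg(bench,6),state()["finger_force"]);print(job_done())
```

```text
(array([-1.36703324, -5.54591914, -1.26472483]), array([-0.43430834,  0.27191662,  0.04211329])) 29.981237947940826
the job is handed in; nothing more can be done
None
```

The coil arm hangs on the pin against the collar and is rocked up so the needle sits on the red mark. The gripper is still holding it, with the hole bearing on the pin; I handed the job in at about 29 s but got no verdict back.

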